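Fold the nutcracker and put it in its case

ROBOT

A 6-joint arm with a two-finger parallel gripper is mounted at the origin on the work surface. World frame = base frame: x ahead of the robot, y to its left, z up, the work surface at z = 0. Lengths are in m, angles in rad, forces in N, time in s.
With the tool pointing down it reaches from about 0.225 to 0.875 m from the base axis. Payload 3.4 kg.
Tool frame: the origin (TCP) lies at the very end of the fingers, on their centre line; the grasp point (between the pads) lies 19 mm behind it; z points along the fingers, x is the direction in which the jaws open and shut, and the axes are right-handed (so a half turn about z gives the same grasp; the last joint's range is limited). The gripper opens to 85 mm and grips with 20 to 120 N. Pads are 22 mm wide; open, the fingers measure 114 mm over their backs; the gripper's body (76 mm by 85 mm) begins 54 mm behind the grasp point. The pads swing forward as they close: fully open they stand 13 mm farther back than shut.
Start: joints at [-1.434, 0.276, 1.505, -0, 1.361, -0.121], TCP at [0.147, -0.556, 0.231] pointing down, gripper open.
Joint ranges: [-2.89, 2.89], [-0.75, 2.08], [0.22, 2.7], [-1.18, 4.32], [0.11, 2.71], [-2.7, 2.7]. Speed limits (rad/s): [2.57, 2.57, 3.14, 3.14, 3.14, 3.14].

INTERFACE

Orientations are given as a unit quaternion [w, x, y, z].
In Python, from rig import manip gives the robot as it stands.
- The arm moves only by the tool send_rows, never from a script. Its argument "increments" is a list of rows, each a list of 5 numbers: the opening, from 0 (shut) to 1 (fully open), then the shift along the tool's x, y, z in m, then the turn about the tool's z in rad. A call has 1 to 8 rows; each row shifts and turns the commanded pose from where the row before left it, along the tool's axes as they then stand; what a row does not reach is not made up. A row lasts 1/8 s, in which the tool goes at most 62.5 mm and 10.7 degrees, less where a joint would pass 70% of its speed; a pose out of reach is approached as far as the arm can. A call is refused whole if a number of a shift passes 0.0625 or a number of a turn 0.188, either way. A call with a gripper value outside its range is refused whole. The fingers move at their own pace and stop on an object; "squeeze" is the grip in N (left out, the last holds). Time passes only in rows, so rows that do not move let the fingers close. It gives the time, the measured TCP pose, the force and the opening at its end, in the units of the state.
- manip.get_state(): the state, without advancing time (a new reading comes with each control period).
- manip.get_image(name): name is "scene" or "top" or "wrist"; returns the picture (480x640x3 uint8, red, green, blue); there is no depth.
- manip.calibration(name): a dict with "fx", "fy", "cx", "cy" (pixels), "camera_from_world" (4x4, takes a point from world to camera coordinates). Camera axes: x right, y up, looking along -z (the intrinsics and any distortion apply to the point x, -y, -z); pixel columns grow to the right and rows downward; lengths in m; the calibration is good to about 2 mm. The wrist camera is an equidistant fisheye: a pixel r from the principal point sees the ray r / f radians off the axis. A picture is of the moment at which its call begins: read the wrist's pose just before it. calibration takes no time and is no camera call; for the wrist camera it gives the pose at the moment of the call.
- manip.sign_off(): hands the job in, once; it reports no verdict.
The state is a dict: "clock": time; "qpos": joint angles; "qd": joint speeds; "effort": joint torques, N m; "position": TCP position; "ee_rot": TCP orientation; "contact_force": force on the tool from outside, world axes, zero at the start; "moment": the same for the moment, N m; "width": finger opening in m.
Only numpy, scipy, OpenCV 4.12 (cv2) and the standard library are available. Lean on these libraries where they do the work, as an engineer would, in place of code of your own. Each camera call takes 0.05 s, during which the arm holds its last target.

TASK

Fold the open red-handled nutcracker shut where it lies, then lay it, still shut, flat on the floor of its narrow dark wooden case, right way up and lengthways between the walls, and let go. Do not knock the glass jar about.

Things in the scene. Friction and masses are not known exactly. Their poses are not given: they have to be found in the camera images.
- nutcracker: Loose steel nutcracker, red handles; open V of two arms, each 12 mm wide, 24 tall, can be squeezed shut; shut 172 x 26 x 24 mm. Frame of the right-hand arm (seen from the knuckle): origin at underside centre of the SHUT tool, z up, x from knuckle (24 mm across) to handle ends (x=+85). Vertical hinge axis at x=-75, y=0. This arm fills y -13..-1; the other, when shut, +1..+13. Red from x=-15
- nutcracker_arm (a joint): Nutcracker opening angle in rad: 0 = shut (stop); grows as the left-hand arm turns counter-clockwise seen from above about the hinge axis; 0.3 to 0.5 at the start. Light friction hinge (0.02 N m), no spring: stays where it is left, shut by squeezing both arms or pushing one.
- case: The nutcracker's case: fixed shallow dark wooden tray, grey lining, outside 218 x 68 mm, inside 206 x 56 mm, long along its x. Origin at underside centre, on the block, z up. Floor top at z=4 mm, walls 6 mm thick, tops at 18 mm; long walls cut away at x=-53..+53 mm as room for fingers. The nutcracker may point either way in it; open it does not fit.
- jar: Loose glass jar with hinged clamp lid, orange seal, walnuts inside; 90 mm diameter, 119 mm tall, 0.55 kg. Origin at the centre of its underside. Bystander: stays where it is.
Things that resemble listed ones, but are neither listed nor needed, are in the scene too. What is meant by the nutcracker is not blue or pink, and is the smaller of those in its own colour.

How it is judged:
By the outcome, as a careful person would: the job done as asked, in the order asked, and still so for the second after the job is handed in, with the robot touching nothing.
It also fails if it takes over 38 s, if anything falls off the work surface, if the arm or the gripper's body presses on something with over 40 N, if the wrist force passes 120 N, or if a joint passes its speed limit or range.

## Working session

There is one attempt and no reset: what is moved stays moved. The work goes in short steps, Python scripts to look and compute and a tool call to move; the robot and the scene stay as the last step left them, time stands still between calls to the robot, and variables do not carry over. Pictures are saved under pics/ and viewed, and the job is handed in when it is done.

Besides the shell and the picture viewer there is one more tool, called after ">>>" as name(argument=value, ...) on one line, values as JSON. send_rows: Moves the arm, as the interface text tells. Its arguments: {"type":"object","properties":{"increments":{"type":"array","items":{"type":"array","items":{"type":"number"}}},"squeeze":{"type":"number"}},"required":["increments"]}

```bash
mkdir -p pics; ls; python3 - <<'E'
from rig import manip
import cv2
for n in ["scene","top","wrist"]:
    c=manip.calibration(n);print(n,c)
    cv2.imwrite(f"pics/a_{n}.png",manip.get_image(n)[:,:,::-1])
print(manip.get_state())
E
```

```text
pics
scene {'fx': 535.4411654106895, 'fy': 535.4411654106895, 'cx': 315.75941771647797, 'cy': 240.1066784529921, 'camera_from_world': array([[-0.66826182,  0.74388559, -0.00777013,  0.47593693],
       [-0.48828502, -0.43071786,  0.75898607,  0.16010924],
       [ 0.56125207,  0.51099545,  0.65106049, -1.51559074],
       [ 0.        ,  0.        ,  0.        ,  1.        ]])}
top {'fx': 450.8068161763695, 'fy': 450.8068161763695, 'cx': 323.7113648142818, 'cy': 234.8453444227148, 'camera_from_world': array([[-0.02024876, -0.99941058, -0.02772154, -0.15411349],
       [ 0.99019187, -0.02388033,  0.13765822, -0.52467571],
       [-0.13823909, -0.02466224,  0.99009178, -1.06620578],
       [ 0.        ,  0.        ,  0.        ,  1.        ]])}
wrist {'fx': 371.64829954431775, 'fy': 371.64829954431775, 'cx': 326.6133666568601, 'cy': 237.03837975119683, 'camera_from_world': array([[ 0.25314864, -0.96742429, -0.00245153, -0.57322986],
       [ 0.9300614 ,  0.24406769, -0.27462111,  0.03578445],
       [ 0.26627347,  0.06723989,  0.96154939, -0.38007874],
       [ 0.        ,  0.        ,  0.        ,  1.        ]])}
{'clock': 0.15, 'qpos': array([-1.43398395e+00,  2.76458950e-01,  1.50582566e+00,  1.16670597e-05,
        1.36068788e+00, -1.20994824e-01]), 'qd': array([ 0.00010914, -0.00030307, -0.00515625,  0.00113162, -0.00042184,
        0.00099397]), 'effort': array([ 1.26943312e-03, -4.17142832e+01, -2.46032882e+01, -1.17635045e-04,
        7.64742144e-03, -3.15126719e-06]), 'position': array([ 0.14655196, -0.55561717,  0.2306398 ]), 'ee_rot': array([-4.88037786e-04,  7.92135682e-01, -6.10344644e-01, -4.87687246e-04]), 'contact_force': array([-0.29963849,  0.95945922, -0.68229817]), 'moment': array([-0.00540722,  0.00501031, -0.00910792]), 'width': 0.08543736714892697}
```

View pics/a_top.png

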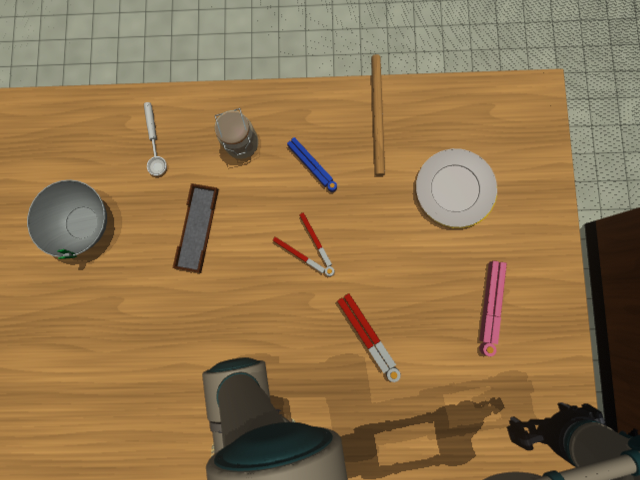

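View pics/a_scene.png

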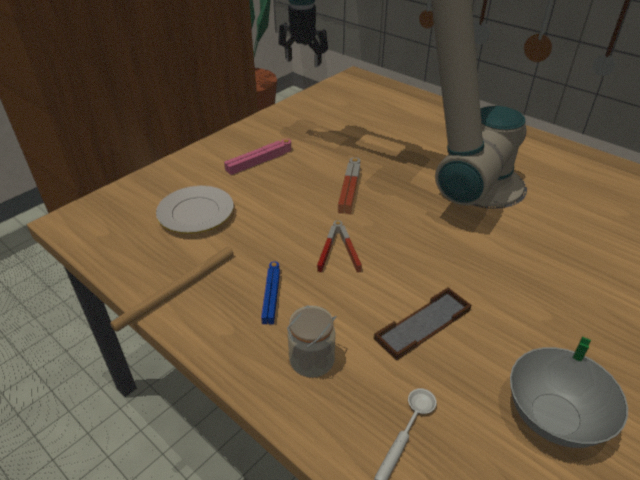

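View pics/a_wrist.png

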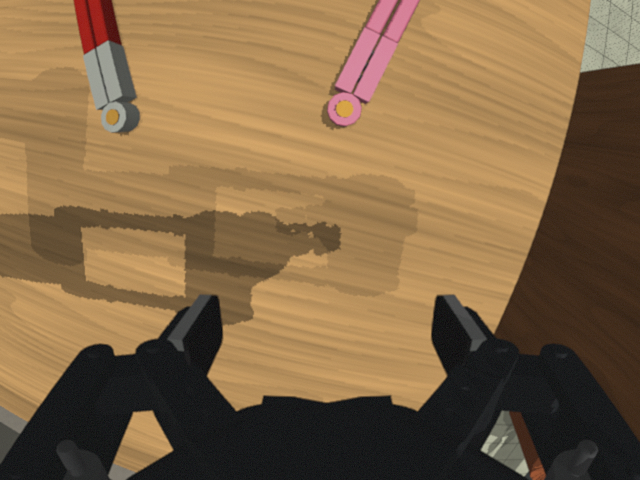

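The top view shows the open red nutcracker with its hinge near (329,271) and handle ends at (303,214) and (275,240). The case is at about (197,228) and the jar at (237,140). I'll enlarge these areas.

```bash
python3 - <<'E'
import cv2
im=cv2.imread("pics/a_top.png")
cv2.imwrite("pics/b1.png",cv2.resize(im[200:290,260:350],(720,720),interpolation=cv2.INTER_CUBIC)[:600])
cv2.imwrite("pics/b2.png",cv2.resize(im[175:285,160:270],None,fx=5.4,fy=5.4,interpolation=cv2.INTER_CUBIC))
im=cv2.imread("pics/a_scene.png")
cv2.imwrite("pics/b3.png",cv2.resize(im[280:365,365:480],None,fx=6,fy=6,interpolation=cv2.INTER_CUBIC))
E
```

```text
(no output)
```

View pics/b1.png

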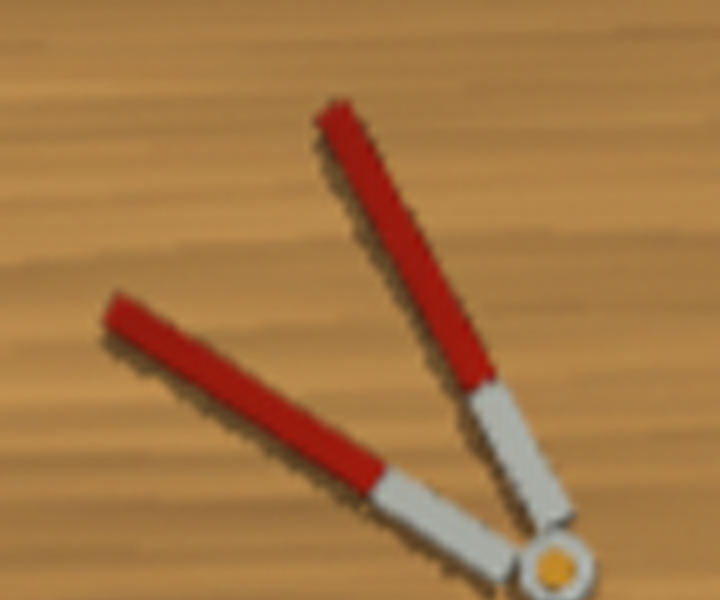

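View pics/b2.png

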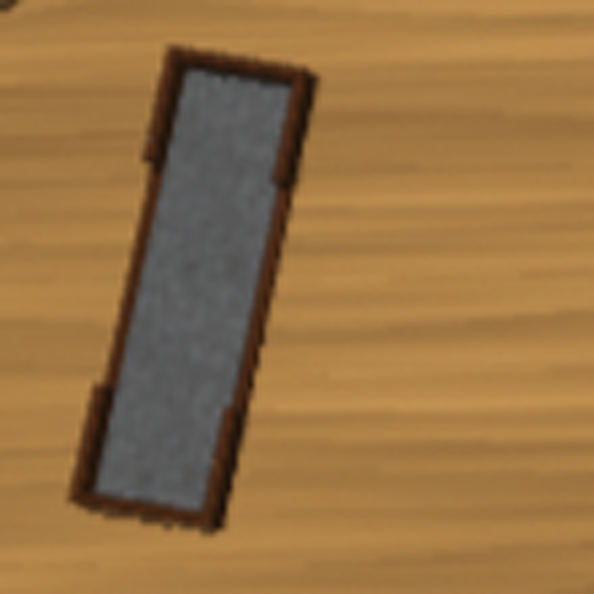

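View pics/b3.png

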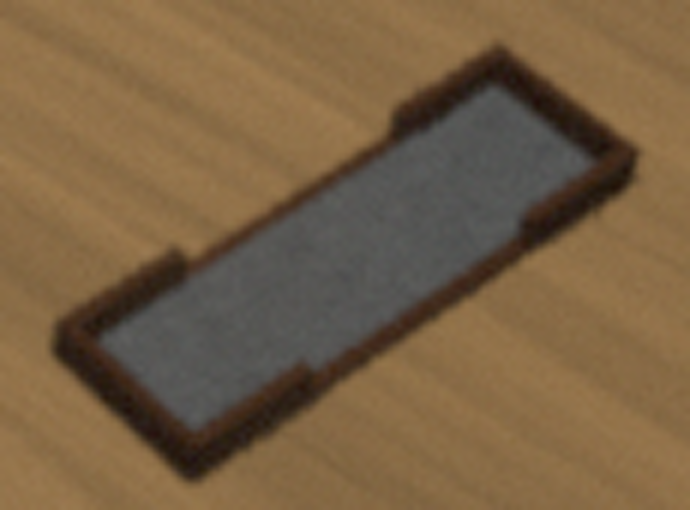

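```bash
cat > h.py <<'E'
import numpy as np
from rig import manip
import cv2
def ray(n,uv,c=None):
    c=c or manip.calibration(n);T=c["camera_from_world"];R=T[:3,:3];o=-R.T@T[:3,3]
    x=(uv[0]-c["cx"])/c["fx"];y=(uv[1]-c["cy"])/c["fy"]
    if n=="wrist":
        r=np.hypot(x,y);s=np.sin(r)/r if r>1e-9 else 1;d=np.array([x*s,-y*s,-np.cos(r)])
    else: d=np.array([x,-y,-1.])
    return o,R.T@d
def px(n,uv,z,c=None):
    o,d=ray(n,uv,c);return o+d*(z-o[2])/d[2]
def proj(n,P,c=None):
    c=c or manip.calibration(n);T=c["camera_from_world"];p=T[:3,:3]@np.asarray(P)+T[:3,3]
    x,y,z=p[0],-p[1],-p[2]
    if n=="wrist":
        th=np.arctan2(np.hypot(x,y),z);s=th/np.hypot(x,y);return np.array([c["fx"]*x*s+c["cx"],c["fy"]*y*s+c["cy"]])
    return np.array([c["fx"]*x/z+c["cx"],c["fy"]*y/z+c["cy"]])
E
python3 - <<'E'
from h import *
np.set_printoptions(precision=4,suppress=True)
h=px("top",(260+555/8,200+568/8),.024)
R=px("top",(260+335/8,200+108/8),.024);L=px("top",(260+115/8,200+310/8),.024)
R2=px("top",(260+481/8,200+388/8),.024);L2=px("top",(260+376/8,200+478/8),.024)
print("hinge",h,"R",R,R2,"L",L,L2)
for t,t2 in((R,R2),(L,L2)):
    print(np.linalg.norm(t-h),np.arctan2(*(t-h)[1::-1]),np.arctan2(*(t-t2)[1::-1]))
P=[px("top",(160+u/5.4,175+v/5.4),.018) for u,v in((172,47),(316,73),(218,530),(72,500))]
P=np.array(P);print(P)
print([np.linalg.norm(P[i]-P[(i+1)%4]) for i in range(4)],P.mean(0))
print(np.arctan2(*(P[0]-P[3])[1::-1]),np.arctan2(*(P[1]-P[2])[1::-1]))
# scene
Q=np.array([px("scene",(365+u/6,280+v/6),.018) for u,v in((60,328),(192,460),(636,152),(498,48))])
print(Q,Q.mean(0),[np.linalg.norm(Q[i]-Q[(i+1)%4]) for i in range(4)])
print("jar",px("top",(240,158),.0))
E
```

```text
hinge [ 0.4333 -0.1775  0.024 ] R [ 0.5774 -0.1123  0.024 ] [ 0.4889 -0.156   0.024 ] L [ 0.5158 -0.0435  0.024 ] [ 0.462  -0.1233  0.024 ]
0.15807844356854492 0.4247448001203496 0.4586595597417333
0.15730073365254466 1.019241237190745 0.9782539831714339
[[0.6625 0.1667 0.018 ]
 [0.6481 0.0984 0.018 ]
 [0.4353 0.1409 0.018 ]
 [0.4505 0.2086 0.018 ]]
[np.float64(0.06977666275590089), np.float64(0.2169495667450191), np.float64(0.06936902569389723), np.float64(0.21602110306528158)] [0.5491 0.1537 0.018 ]
-0.19512910949283174 -0.19708961374063572
[[0.6525 0.1076 0.018 ]
 [0.6677 0.1726 0.018 ]
 [0.4533 0.2123 0.018 ]
 [0.4411 0.1485 0.018 ]] [0.5537 0.1602 0.018 ] [np.float64(0.06670649402020959), np.float64(0.21811024038813387), np.float64(0.06490483700726264), np.float64(0.2153691305962191)]
jar [0.7322 0.0481 0.    ]
```

>>> send_rows(increments=[[1, 0, 0, 0, -0.154], [1, 0, 0, 0, -0.154], [1, 0, 0, 0, -0.154], [1, -0.01, -0.06, 0, 0], [1, -0.01, -0.06, 0, 0], [1, -0.01, -0.06, 0, 0], [1, -0.01, -0.06, 0, 0], [1, -0.01, -0.06, 0, 0]])

```text
clock: 1.15
position: [0.3401, -0.319, 0.2312]
ee_rot: [0.0, 0.911, -0.413, 0.0]
contact_force: [0.9, -1.1, 0.0]
width: 0.0853
```

>>> send_rows(increments=[[1, -0.01, -0.06, 0, 0], [1, -0.01, -0.05, 0, 0], [1, -0.01, -0.05, 0, 0], [1, 0, 0, 0, 0], [1, 0, 0, 0, 0]])

```text
clock: 1.78
position: [0.4393, -0.1928, 0.2311]
ee_rot: [0.0, 0.911, -0.412, -0.0]
contact_force: [-0.4, 0.1, 0.3]
width: 0.0851
```

```bash
python3 - <<'E'
from h import *
s=manip.get_state();print(s["clock"],s["position"],s["ee_rot"],s["contact_force"],s["width"])
import json
c=manip.calibration("wrist");np.savez("c1.npz",T=c["camera_from_world"])
cv2.imwrite("pics/c_wrist.png",manip.get_image("wrist")[:,:,::-1])
E
```

```text
1.775 [ 0.43934944 -0.19279304  0.2310574 ] [ 4.61464307e-04  9.11004741e-01 -4.12395459e-01 -3.66601410e-04] [-0.40571736  0.12594578  0.27395993] 0.08507064037118546
```

View pics/c_wrist.png

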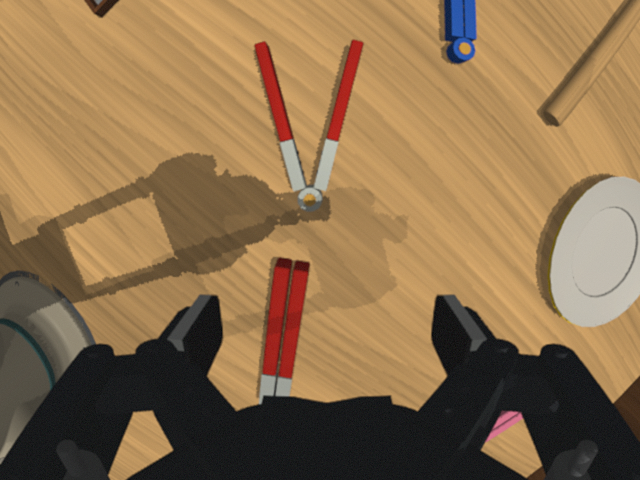

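The wrist view shows the nutcracker hinge at about (311,198) and the handle tips at about (262,44) and (357,42). The larger red one is well clear, nearer the base.

```bash
python3 - <<'E'
from h import *
np.set_printoptions(precision=4,suppress=True)
im=cv2.imread("pics/c_wrist.png");cv2.imwrite("pics/c2.png",cv2.resize(im[30:220,220:400],None,fx=3.1,fy=3.1,interpolation=cv2.INTER_CUBIC))
h,L,R,L2,R2=[px("wrist",p,.024) for p in((310,198),(263,44),(357,42),(286,140),(334,139))]
print(h,L,R)
for t,t2 in((R,R2),(L,L2)):
    print(np.linalg.norm(t-h),np.arctan2(*(t-h)[1::-1]),np.arctan2(*(t-t2)[1::-1]))
E
```

```text
[ 0.4337 -0.1753  0.024 ] [ 0.5175 -0.0442  0.024 ] [ 0.5757 -0.11    0.024 ]
0.15622427963178326 0.4309631001880376 0.4929806106614459
0.15552966733513812 1.0022555728612994 0.9439446466915619
```

View pics/c2.png

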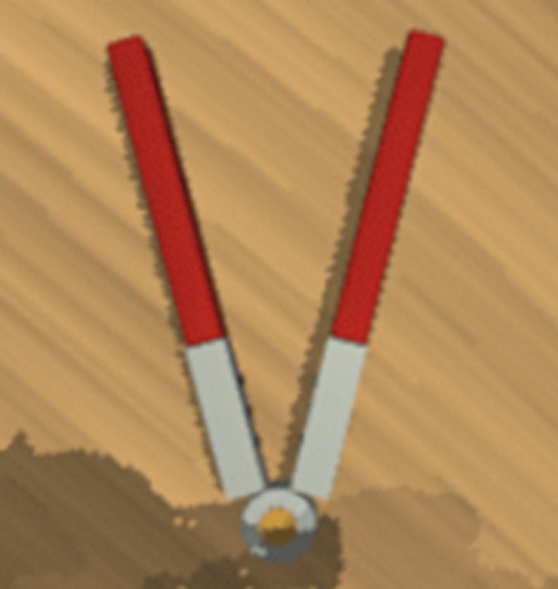

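>>> send_rows(increments=[[1, -0.008, -0.039, 0, 0], [1, -0.008, -0.039, 0, 0], [1, 0, 0, 0.06, 0], [1, 0, 0, 0.06, 0], [1, 0, 0, 0.04, 0], [1, 0, 0, 0.02, 0], [1, 0, 0, 0, 0]])

```text
clock: 2.7
position: [0.4861, -0.1302, 0.0498]
ee_rot: [0.0, 0.91, -0.414, -0.002]
contact_force: [0.5, -0.3, 0.5]
width: 0.0857
```

```bash
python3 - <<'E'
from h import *
s=manip.get_state();print(s["clock"],s["position"],s["ee_rot"],s["contact_force"],s["width"])
cv2.imwrite("pics/d_wrist.png",manip.get_image("wrist")[:,:,::-1])
E
```

```text
2.7 [ 0.4860631  -0.13016141  0.04983704] [ 2.53981894e-04  9.10327977e-01 -4.13882516e-01 -2.04283969e-03] [ 0.4611135  -0.26494341  0.46452997] 0.0856823263548575
```

View pics/d_wrist.png

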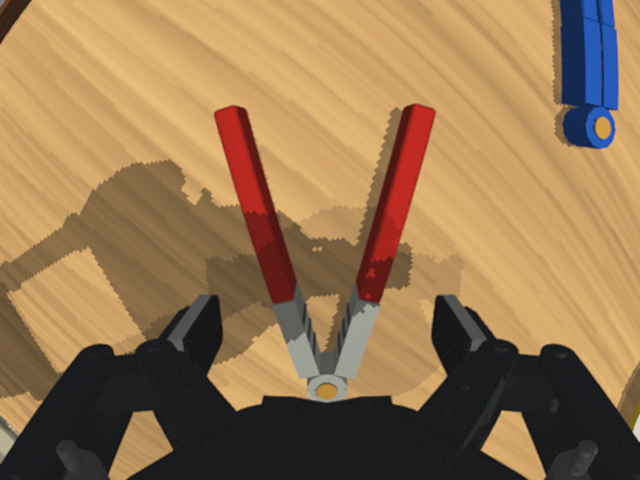

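The jaws are centred over the V, with the hinge at (326,388) and the tips at (227,110) and (420,108). Next I'll go down and close gently.

>>> send_rows(increments=[[1, 0, 0, 0.025, 0], [1, 0, 0, 0.015, 0], [1, 0, 0, 0.005, 0], [1, 0, 0, 0, 0]], squeeze=25)

```text
clock: 3.25
position: [0.4884, -0.1298, 0.0071]
ee_rot: [0.0, 0.911, -0.413, 0.001]
contact_force: [0.5, 0.1, 0.6]
width: 0.0852
```

>>> send_rows(increments=[[0.8, 0, 0, 0, 0], [0.7, 0, 0, 0, 0], [0.6, 0, 0, 0, 0], [0.5, 0, 0, 0, 0], [0.45, 0, 0, 0, 0], [0.4, 0, 0, 0, 0]])

```text
clock: 4.0
position: [0.488, -0.1292, 0.0063]
ee_rot: [0.0, 0.911, -0.413, 0.0]
contact_force: [-0.0, -0.2, 1.6]
width: 0.0342
```

```bash
python3 - <<'E'
from h import *
s=manip.get_state();print(s["clock"],s["position"],s["ee_rot"],s["contact_force"],s["width"])
cv2.imwrite("pics/e_wrist.png",manip.get_image("wrist")[:,:,::-1])
E
```

```text
4.0 [ 0.48801783 -0.12924152  0.00627676] [ 2.21316705e-05  9.10833556e-01 -4.12773800e-01  1.51250223e-04] [-0.03057925 -0.18769584  1.64165055] 0.034180427232011874
```

View pics/e_wrist.png

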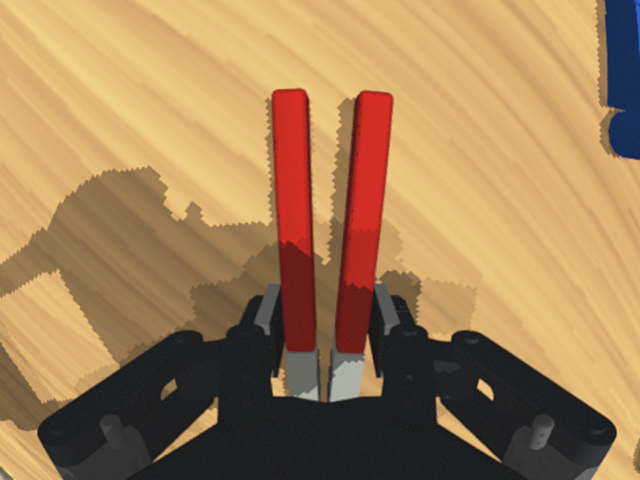

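The arms are nearly shut, and the fingers touch both at about x=272 and x=378. I'll keep closing.

>>> send_rows(increments=[[0.35, 0, 0, 0, 0], [0.3, 0, 0, 0, 0], [0.25, 0, 0, 0, 0], [0, 0, 0, 0, 0], [0, 0, 0, 0, 0], [0, 0, 0, 0, 0]], squeeze=40)

```text
clock: 4.8
position: [0.4877, -0.129, 0.0064]
ee_rot: [-0.0, 0.911, -0.413, -0.0]
contact_force: [-0.6, 0.6, 5.1]
width: 0.025
```

```bash
python3 - <<'E'
from h import *
s=manip.get_state();print(s["clock"],s["position"],s["ee_rot"],s["contact_force"],s["width"])
cv2.imwrite("pics/f_wrist.png",manip.get_image("wrist")[:,:,::-1])
E
```

```text
4.8 [ 0.48770604 -0.12902461  0.00642566] [-4.06231896e-05  9.10809180e-01 -4.12827589e-01 -1.34597957e-04] [-0.62298814  0.62840859  5.12105765] 0.02499480774200702
```

View pics/f_wrist.png

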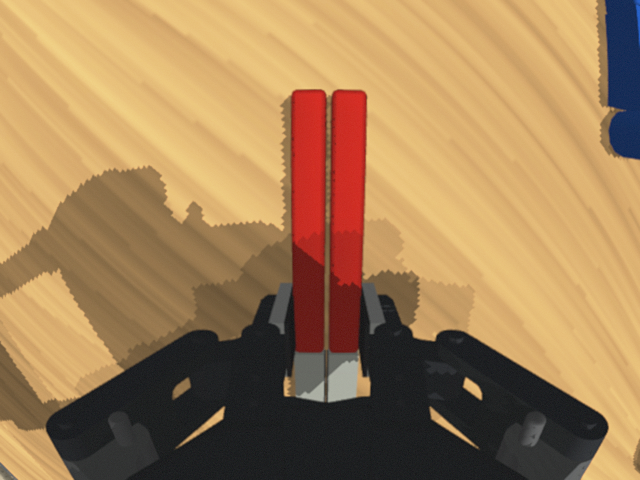

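The nutcracker is shut, with a measured width of 25 mm. Next I'll lift, turn it to the case direction and look.

>>> send_rows(increments=[[0, 0, 0, 0, 0], [0, 0, 0, -0.02, 0], [0, 0, 0, -0.04, 0], [0, 0, 0, -0.04, 0], [0, 0, 0, 0, 0]], squeeze=60)

```text
clock: 5.48
position: [0.4895, -0.13, 0.1083]
ee_rot: [0.0, 0.911, -0.413, 0.003]
contact_force: [0.1, -0.1, -2.5]
width: 0.0241
```

>>> send_rows(increments=[[0, 0, 0, 0, 0.153], [0, 0, 0, 0, 0.153], [0, 0, 0, 0, 0.153], [0, 0, 0, 0, 0.153], [0, 0, 0, 0, 0.153], [0, 0, 0, 0, 0.152], [0, 0, 0, 0, 0]])

```text
clock: 6.35
position: [0.4864, -0.1287, 0.1043]
ee_rot: [-0.001, -0.635, 0.773, 0.002]
contact_force: [0.5, -0.2, -2.9]
width: 0.0241
```

```bash
python3 - <<'E'
from h import *
s=manip.get_state();print(s["clock"],s["position"],s["ee_rot"],s["contact_force"],s["width"])
cv2.imwrite("pics/g_wrist.png",manip.get_image("wrist")[:,:,::-1])
cv2.imwrite("pics/g_scene.png",manip.get_image("scene")[:,:,::-1])
E
```

```text
6.35 [ 0.48637007 -0.1286504   0.10433289] [-0.00106993 -0.6348012   0.77267274  0.00176816] [ 0.54875051 -0.19826992 -2.88940889] 0.024093344219020946
```

View pics/g_wrist.png

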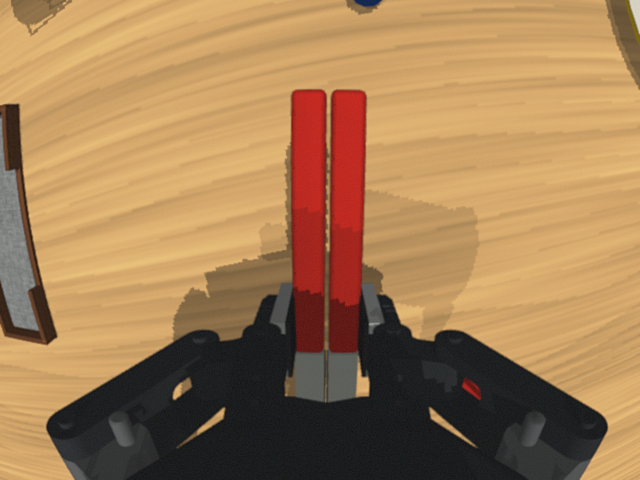

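View pics/g_scene.png

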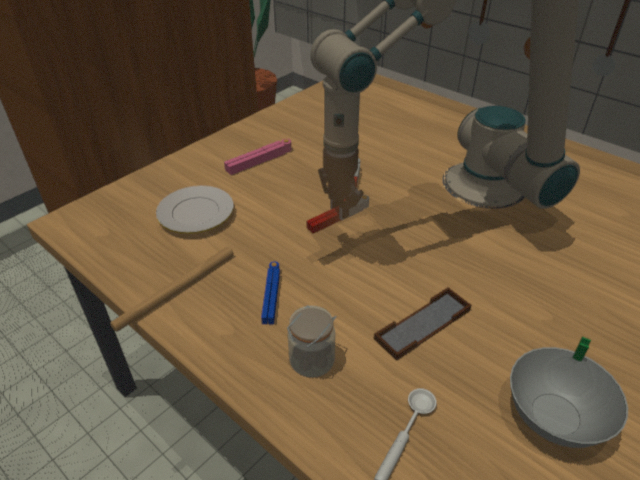

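```bash
python3 - <<'E'
from h import *
np.set_printoptions(precision=4,suppress=True)
s=manip.get_state();p=s["position"];zt=p[2]+.018
B=px("wrist",(327.5,351.5),zt);T=px("wrist",(329,92),zt)
T0=px("wrist",(329,92),zt)
d=(T-B)/np.linalg.norm(T-B);print(B,T,np.linalg.norm(T-B),np.arctan2(d[1],d[0]))
for c in (B+.015*d,T-.085*d): 
  print("centre",c, "rel TCP", (c-p)@d, (c-p)@np.array([-d[1],d[0],0]))
E
```

```text
[ 0.4726 -0.1261  0.123 ] [ 0.568  -0.1456  0.123 ] 0.09737620572036024 -0.20114301831322548
centre [ 0.4873 -0.1291  0.123 ] rel TCP 0.000420146984805735 -0.00018985702466270662
centre [ 0.4847 -0.1286  0.123 ] rel TCP -0.00220364729483404 -0.00018985702466270765
```

>>> send_rows(increments=[[0, -0.03, 0, 0, 0], [0, -0.05, -0.002, 0, 0], [0, -0.058, -0.002, 0, 0], [0, -0.058, -0.002, 0, 0], [0, -0.05, -0.002, 0, 0], [0, -0.035, 0, 0, 0], [0, -0.012, 0, 0, 0], [0, 0, 0, 0, 0]])

```text
clock: 7.45
position: [0.5527, 0.1566, 0.1057]
ee_rot: [-0.001, -0.635, 0.773, 0.0]
contact_force: [-0.6, -0.3, -2.8]
width: 0.024
```

```bash
python3 - <<'E'
from h import *
s=manip.get_state();print(s["clock"],s["position"],s["ee_rot"],s["contact_force"],s["width"])
c=manip.calibration("wrist");np.savez("c2.npz",T=c["camera_from_world"])
cv2.imwrite("pics/h_wrist.png",manip.get_image("wrist")[:,:,::-1])
E
```

```text
7.45 [0.55269806 0.15664548 0.105694  ] [-7.20848557e-04 -6.34924895e-01  7.72573529e-01  1.53235226e-05] [-0.60913697 -0.26746025 -2.79328505] 0.024011666346011144
```

View pics/h_wrist.png

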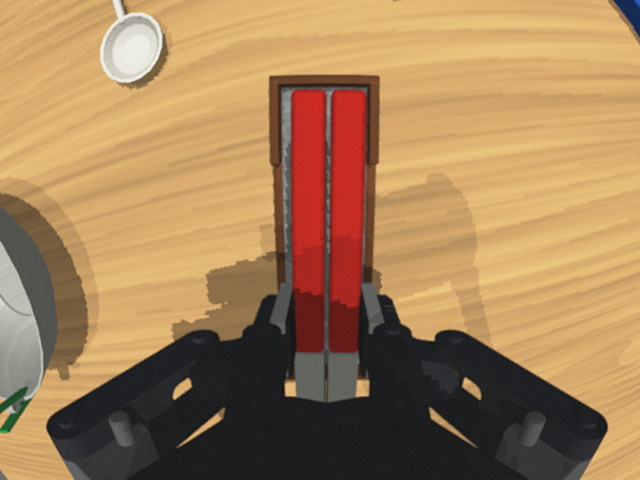

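The nutcracker sits over the case. The outer top corners of the far end are near (269,76) and (380,76), and the cutaway notches are at about row 163.

```bash
python3 - <<'E'
from h import *
np.set_printoptions(precision=4,suppress=True)
im=cv2.imread("pics/h_wrist.png");cv2.imwrite("pics/h2.png",cv2.resize(im[60:200,250:400],None,fx=4,fy=4,interpolation=cv2.INTER_CUBIC))
A=px("wrist",(269.5,76),.018);B=px("wrist",(379.5,76),.018);C=px("wrist",(272,163),.018);D=px("wrist",(377.5,164),.018)
print(A,B,np.linalg.norm(A-B),C,D,np.linalg.norm(C-D),np.linalg.norm(A-C))
d=((A+B)/2-(C+D)/2);d/=np.linalg.norm(d);print(np.arctan2(d[1],d[0]),np.arctan2(*(A-B)[1::-1])-np.pi/2)
print("centre",(A+B)/2-.109*d,(C+D)/2-.053*d)
E
```

```text
[0.6629 0.1697 0.018 ] [0.6495 0.1035 0.018 ] 0.06753968293146198 [0.6089 0.1795 0.018 ] [0.5953 0.1151 0.018 ] 0.06581710658368244 0.05487046605304092
-0.19539401047034094 -0.19962951493919956
centre [0.5493 0.1578 0.018 ] [0.5501 0.1576 0.018 ]
```

View pics/h2.png

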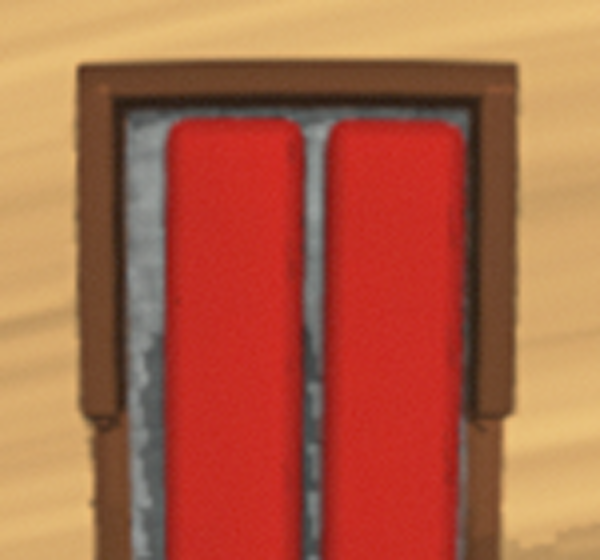

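>>> send_rows(increments=[[0, -0.0005, 0.002, 0.03, 0], [0, 0, 0, 0.03, 0], [0, 0, 0, 0.02, 0], [0, 0, 0, 0.008, 0], [0, 0, 0, 0, 0], [0, 0, 0, 0, 0]])

```text
clock: 8.25
position: [0.5521, 0.1572, 0.0192]
ee_rot: [0.001, -0.634, 0.773, -0.001]
contact_force: [0.7, -0.8, -2.2]
width: 0.0237
```

>>> send_rows(increments=[[0, 0, 0, 0.003, 0], [0, 0, 0, 0, 0]])

```text
clock: 8.5
position: [0.5513, 0.1575, 0.0155]
ee_rot: [0.0, -0.634, 0.773, -0.0]
contact_force: [-0.8, 0.2, -1.9]
width: 0.0239
```

```bash
python3 - <<'E'
from h import *
s=manip.get_state();print(s["clock"],s["position"],s["ee_rot"],s["contact_force"],s["width"])
cv2.imwrite("pics/i_wrist.png",manip.get_image("wrist")[:,:,::-1])
cv2.imwrite("pics/i_scene.png",cv2.resize(manip.get_image("scene")[220:380,330:500,::-1],None,fx=3.5,fy=3.5,interpolation=cv2.INTER_CUBIC))
E
```

```text
8.5 [0.55127195 0.15747167 0.01550503] [ 1.08225342e-04 -6.34142916e-01  7.73215837e-01 -1.43032526e-04] [-0.79816875  0.24588957 -1.92396769] 0.02389465009924122
```

View pics/i_wrist.png

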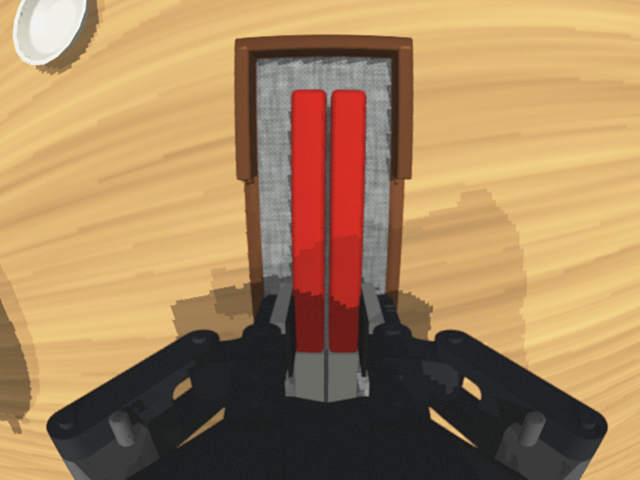

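View pics/i_scene.png

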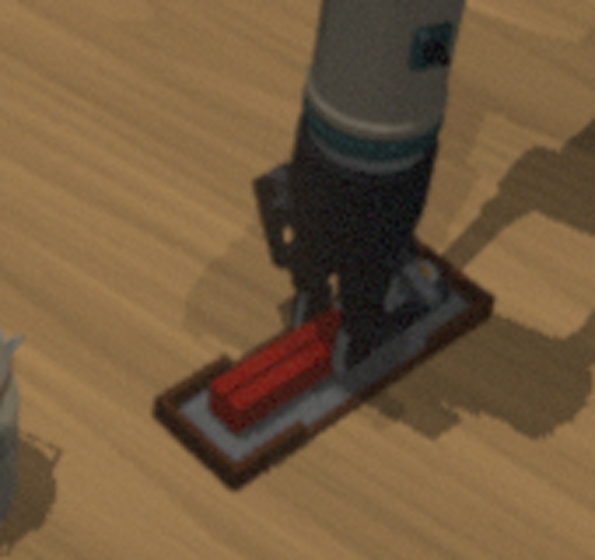

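The nutcracker is centred between the walls and still just above the floor. I'll lower it in small steps and watch the force.

>>> send_rows(increments=[[0, 0, 0, 0.0025, 0], [0, 0, 0, 0, 0], [0, 0, 0, 0, 0]])

```text
clock: 8.98
position: [0.5512, 0.1575, 0.0127]
ee_rot: [-0.0, -0.634, 0.773, 0.0]
contact_force: [0.1, -0.0, -1.7]
width: 0.0239
```

>>> send_rows(increments=[[0, 0, 0, 0.0015, 0], [0, 0, 0, 0, 0], [0, 0, 0, 0, 0]])

```text
clock: 9.35
position: [0.5513, 0.1574, 0.0113]
ee_rot: [-0.0, -0.634, 0.773, -0.0]
contact_force: [0.0, -0.1, -1.4]
width: 0.0241
```

>>> send_rows(increments=[[0, 0, 0, 0.001, 0], [0, 0, 0, 0, 0], [0, 0, 0, 0, 0]])

```text
clock: 9.72
position: [0.5514, 0.1575, 0.0106]
ee_rot: [0.0, -0.634, 0.773, -0.0]
contact_force: [-2.1, 0.5, 2.0]
width: 0.0238
```

>>> send_rows(increments=[[0, 0, 0, 0.001, 0], [0, 0, 0, 0, 0], [0, 0, 0, 0, 0]])

```text
clock: 10.1
position: [0.5514, 0.1575, 0.0105]
ee_rot: [0.0, -0.634, 0.773, -0.0]
contact_force: [-2.8, -0.8, 8.2]
width: 0.0241
```

>>> send_rows(increments=[[0.3, 0, 0, 0, 0], [0.35, 0, 0, 0, 0], [0.4, 0, 0, 0, 0], [0.5, 0, 0, 0, 0], [0.6, 0, 0, 0, 0], [0.6, 0, 0, 0, 0]], squeeze=20)

```text
clock: 10.85
position: [0.5512, 0.1574, 0.0092]
ee_rot: [-0.0, -0.634, 0.773, -0.0]
contact_force: [-0.6, 0.0, -0.5]
width: 0.0513
```

```bash
python3 - <<'E'
from h import *
s=manip.get_state();print(s["clock"],s["position"],s["contact_force"],s["width"])
cv2.imwrite("pics/j_wrist.png",manip.get_image("wrist")[:,:,::-1])
E
```

```text
10.85 [0.55124467 0.15743649 0.00918148] [-0.63637473  0.01652962 -0.51131342] 0.05129748546816004
```

View pics/j_wrist.png

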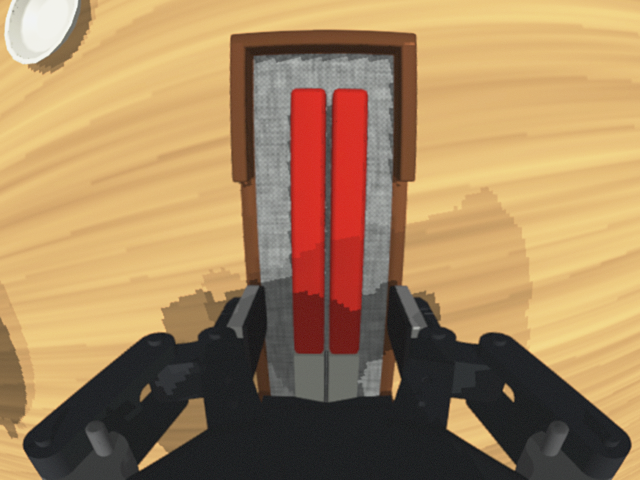

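It's released, shut and centred, with the fingers clear on both sides. Now straight up.

>>> send_rows(increments=[[0.6, 0, 0, -0.015, 0], [0.6, 0, 0, -0.04, 0], [0.6, 0, 0, -0.06, 0], [0.6, 0, 0, -0.06, 0], [0.6, 0, 0.05, 0, 0], [0.6, 0, 0.06, 0, 0], [0.6, 0, 0.04, 0, 0], [0.6, 0, 0, 0, 0]])

```text
clock: 11.9
position: [0.401, 0.1871, 0.1854]
ee_rot: [0.0, -0.635, 0.773, 0.0]
contact_force: [0.9, -1.1, 0.2]
width: 0.0514
```

```bash
python3 - <<'E'
from h import *
s=manip.get_state();print(s["clock"],s["position"],s["contact_force"],s["width"])
cv2.imwrite("pics/k_wrist.png",manip.get_image("wrist")[:,:,::-1])
i=manip.get_image("scene")[:,:,::-1];cv2.imwrite("pics/k_full.png",i)
cv2.imwrite("pics/k_scene.png",cv2.resize(i[260:380,350:500],None,fx=4,fy=4,interpolation=cv2.INTER_CUBIC))
E
```

```text
11.9 [0.40101585 0.18707057 0.18540007] [ 0.90295169 -1.06454019  0.18114146] 0.051383962235455355
```

View pics/k_wrist.png

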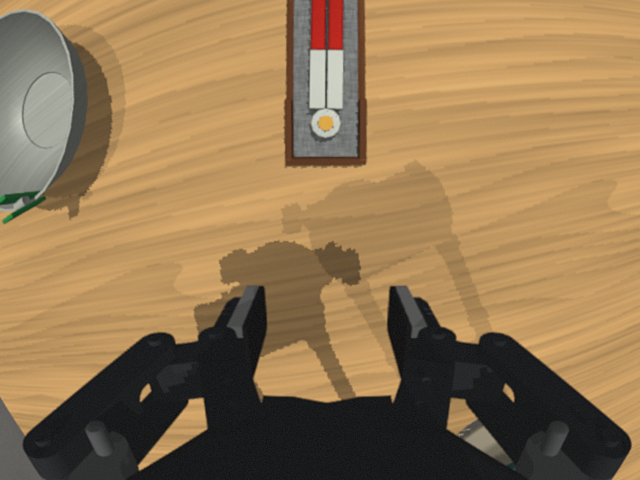

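View pics/k_scene.png

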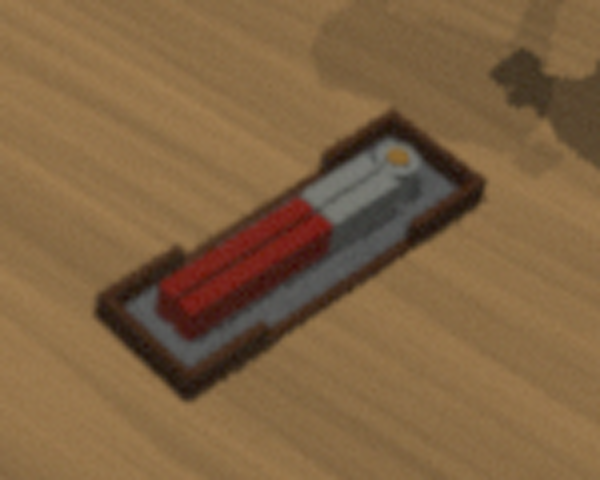

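View pics/k_full.png

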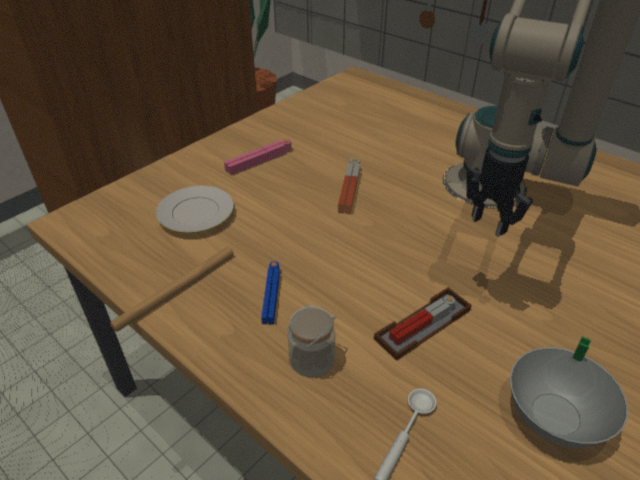

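The nutcracker lies shut, flat and centred in the case. The jar and the other objects look unmoved, and the arm is clear.

```bash
python3 -c "
from rig import manip
print(manip.sign_off())"
```

```text
the job is handed in; nothing more can be done
None
```

I squeezed the open red nutcracker shut where it lay. Then I carried it to the case, lowered it until it touched the floor, let go and backed the arm away. The job was handed in at about 12 s.

**Last checks:** the final pictures show it shut, flat, right way up and lengthways between the walls, with clearance all round. The jar and the other objects look unmoved. The highest contact force I read was about 8 N, on touching the case floor.

**Disagreements:** the first top and scene measurements of the case centre differed by about 8 mm. I averaged them to get there, then corrected the position by about 3 mm from a wrist-camera view before lowering. The gripper read 24–25 mm across the shut nutcracker, against the stated 26 mm. The pictures showed it shut, so I took this as measuring error.

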